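# Switch on the guarded bench supply

## Task

Switch on the bench supply that has the red guard: with a fingertip lift the guard by its front lip and lay it right back until it stays open, push the toggle beneath fully over to the green-bar side, then tip the guard forward so that it drops fully shut over the switch. Push lightly, never forcing the guard or the toggle, and pick nothing up; leave the supply with the yellow guard and everything else on the bench as they are.

Things in the scene. Friction and masses are not known exactly. Their poses are not given: they have to be found in the camera images.
- red_box: grey supply box under the red guard, fixed to the bench, 130 x 110 x 65 mm (its own x, y, z); origin at the centre of its underside, x towards the hinge end (0.7 to 1.5 rad left of straight ahead, so the lip faces right and a little to the robot), z up, y to the near side. On its top, beside the guard, a green bar (the on side, y = -45 mm) and a black bar (the off side, y = +45 mm)
- red_hinge (a point): middle of the red guard's hinge line, on the box at x = 50, z = 77 mm in the box frame; the line runs along the box's y. The guard is a 120 g hood of 3 mm sheet (top, two sides, front wall, no back): shut it spans x = -55 to +51, y = -35 to +35, z = 74 to 113 mm of the box frame. Laid back, its former top faces out past the hinge end, about 40 mm beyond the hinge line
- red_guard (a joint): opening angle of the red guard, rad: 0 shut, 1.6 at its stop (laid back just past upright). It turns freely, under 2 N moves it: below about 1.2 rad it falls shut by its own weight, above that it falls back to its stop and stays. At the stop its lip end is uppermost, about 210 mm above the bench
- red_lip (a point): middle of the free edge, on the underside, of the red guard's lip: 133 mm before and 33 mm above the hinge line when shut; moves with the guard. The lip, 50 mm wide, 3 mm thick, juts 28 mm from the top of the front wall, level when shut, and overhangs the box's front (x = -65 mm) by 18 mm; below it is free space for a fingertip
- red_toggle (a joint): steel bat toggle under the red guard, rad: 0 fully off (leaning 0.45 to the box's +y, black bar), 0.9 fully on (0.45 to -y, green bar); starts at 0 to 0.15. Pivot at x = -10, y = 0, z = 66 mm in the box frame, axis along its x; bat 8 mm thick with a 12 mm ball end, 40 mm long. Stays where left; 1 to 2 N moves it; firm stops at both ends
- red_tip (a point): centre of the ball end of the red toggle, 34 mm from its pivot
- yellow_box: grey supply box under the yellow guard, fixed to the bench, 130 x 110 x 65 mm (its own x, y, z); origin at the centre of its underside, x towards the hinge end (0.7 to 1.5 rad left of straight ahead, so the lip faces right and a little to the robot), z up, y to the near side. On its top, beside the guard, a green bar (the on side, y = -45 mm) and a black bar (the off side, y = +45 mm)
- yellow_hinge (a point): middle of the yellow guard's hinge line, on the box at x = 50, z = 77 mm in the box frame; the line runs along the box's y. The guard is a 120 g hood of 3 mm sheet (top, two sides, front wall, no back): shut it spans x = -55 to +51, y = -35 to +35, z = 74 to 113 mm of the box frame. Laid back, its former top faces out past the hinge end, about 40 mm beyond the hinge line
- yellow_guard (a joint): opening angle of the yellow guard, rad: 0 shut, 1.6 at its stop (laid back just past upright). It turns freely, under 2 N moves it: below about 1.2 rad it falls shut by its own weight, above that it falls back to its stop and stays. At the stop its lip end is uppermost, about 210 mm above the bench
- yellow_lip (a point): middle of the free edge, on the underside, of the yellow guard's lip: 133 mm before and 33 mm above the hinge line when shut; moves with the guard. The lip, 50 mm wide, 3 mm thick, juts 28 mm from the top of the front wall, level when shut, and overhangs the box's front (x = -65 mm) by 18 mm; below it is free space for a fingertip
- yellow_toggle (a joint): steel bat toggle under the yellow guard, rad: 0 fully off (leaning 0.45 to the box's +y, black bar), 0.9 fully on (0.45 to -y, green bar); starts at 0 to 0.15. Pivot at x = -10, y = 0, z = 66 mm in the box frame, axis along its x; bat 8 mm thick with a 12 mm ball end, 40 mm long. Stays where left; 1 to 2 N moves it; firm stops at both ends
- yellow_tip (a point): centre of the ball end of the yellow toggle, 34 mm from its pivot
- screwdriver: loose screwdriver, green handle, 160 mm, lying; origin under the middle of its length; leave alone
- junction_box: loose white junction box, 65 x 65 x 40 mm; origin under its centre; stands between the two supply boxes; leave alone
- paint_tin: loose blue-labelled tin, diameter 84, height 100 mm; origin under its centre; leave alone
- tape: loose roll of black tape lying flat, diameter 76, height 20 mm; origin under its centre; leave alone
- breaker: loose white circuit breaker, 70 x 54 x 65 mm; origin under its centre; leave alone
- pliers: loose pliers with red handles, 190 mm, lying; origin near the pivot; leave alone

How it is judged:
By the outcome, as a careful person would: the job done as asked, in the order asked, and still so for the second after the job is handed in, with the robot touching nothing.
It also fails if it takes over 58 s, if anything falls off the work surface, if the arm or the gripper's body presses on something with over 40 N, if the wrist force passes 120 N, or if a joint passes its speed limit or range.

## Robot

A 6-joint arm with a two-finger parallel gripper is mounted at the origin on the work surface. World frame = base frame: x ahead of the robot, y to its left, z up, the work surface at z = 0. Lengths are in m, angles in rad, forces in N, time in s.
With the tool pointing down it reaches from about 0.35 to 0.775 m from the base axis. Payload 7.3 kg.
Tool frame: the origin (TCP) lies at the very end of the fingers, on their centre line; the grasp point (between the pads) lies grip_point_offset behind it (grip_point_offset is the distance from the TCP to the grasp point, in m); z points along the fingers, y is the direction in which the jaws open and shut (so a half turn about z gives the same grasp; the last joint's range is limited). The gripper opens to 92 mm and grips with 3 to 60 N. Pads are 19 mm wide; open, the fingers measure 130 mm over their backs; the gripper's body (75 mm by 190 mm) begins 47 mm behind the grasp point.
Start: joints at [-1.456, 0.342, 1.524, -0, 1.275, -0.146], TCP at [0.135, -0.507, 0.227] pointing down, gripper open.
Joint ranges: [-2.53, 2.53], [-0.77, 2.02], [0.04, 2.7], [-1, 4.14], [0.28, 2.66], [-3.11, 3.11]. Speed limits (rad/s): [2.57, 2.57, 3.14, 3.14, 3.14, 3.14].

## Interface

Orientations are given as [roll, pitch, yaw] about the fixed x, y, z axes, in that order (R = Rz(yaw) Ry(pitch) Rx(roll)).
In Python, from cell import * gives the robot as it stands.
- The arm moves only by the shell command python3 -m inch 'ROWS' [OPENING] [FORCE]. ROWS is JSON, a list that holds one entry, the list of rows, each a list of 4 numbers: the shift along the tool's x, y, z in mm, then the turn about the tool's z in rad. In form: [[[x, y, z, roll], ...]]. A call has 1 to 10 rows; each row shifts and turns the commanded pose from where the row before left it, along the tool's axes as they then stand; what a row does not reach is not made up. A row lasts 1/8 s, in which the tool goes at most 62.5 mm and 10.7 degrees, less where a joint would pass 70% of its speed; a pose out of reach is approached as far as the arm can. A call with a gripper value outside its range is refused whole. OPENING is the closure, from -1 (fully open) to 1 (shut), set as the call begins (- or left out, the last holds). The fingers move at their own pace and stop on an object; FORCE is the grip in N (left out, the last holds). Time passes only in rows, so rows that do not move let the fingers close. It gives the time, the measured TCP pose, the force and the opening at its end, in the units of the state.
- observe(): the state, without advancing time (a new reading comes with each control period).
- read_camera(name): name is "scene" or "top"; returns a dict with "img" (400x640x3 uint8, blue, green, red), "fx", "fy", "cx", "cy" (pixels), "eye" and "rotation" of the camera in the world. Camera axes: x right, y down, z forward; pixel columns grow to the right and rows downward; lengths in m; the calibration is good to about 2 mm. A picture is of the moment at which its call begins. There is no depth.
- hand_in(): hands the job in, once; it reports no verdict.
Trained networks look in the newest picture that a camera, given by its name, has taken for a name from the list of things; names that differ only in an ending like _2 or _b are one class to them, and where a whole thing is asked for, a point or a joint stands for the part that bears it (a point fixed in the world has none). Each returns a list of dicts, best first, with "conf" (0 to 1); they miss things now and then, are a little off and sometimes report something else, mostly with a low value. They report only what shows in the picture. A call takes as long as a camera call.
- boxes_of(camera, label): "at" ([row, column] in pixels, amid what is visible of it).
- place_of(camera, label): "at" ([row, column] in pixels: a listed point, or the origin of a listed thing).
The state is a dict: "time": time; "qpos": joint angles; "qvel": joint speeds; "joint_efforts": joint torques, N m; "tool_pos": TCP position; "tool_rot": TCP orientation; "contact_force": force on the tool from outside, world axes, zero at the start; "torque": the same for the moment, N m; "opening": finger opening in m.
Only numpy, scipy, OpenCV 4.12 (cv2) and the standard library are available. Lean on these libraries where they do the work, as an engineer would, in place of code of your own. Each camera call takes 0.05 s, during which the arm holds its last target. There are 200 camera calls.

## Working session

There is one attempt and no reset: what is moved stays moved. The work goes in short steps, Python scripts to look and compute and a shell command to move; the robot and the scene stay as the last step left them, time stands still between calls to the robot, and variables do not carry over. Pictures are saved under pics/ and viewed, about 8 in all and at most 12, crops included, and the job is handed in when it is done.

```bash
mkdir -p pics; ls
cat > h.py <<'E'
from cell import *
import numpy as np, cv2
from scipy.spatial.transform import Rotation as Ro
def ray(c,at):
    d=np.array([(at[1]-c["cx"])/c["fx"],(at[0]-c["cy"])/c["fy"],1.]); return np.array(c["rotation"])@d
def proj(c,p):
    q=np.array(c["rotation"]).T@(np.array(p)-np.array(c["eye"])); return [c["fy"]*q[1]/q[2]+c["cy"],c["fx"]*q[0]/q[2]+c["cx"]]
def onz(c,at,z):
    d=ray(c,at); e=np.array(c["eye"]); return e+d*(z-e[2])/d[2]
E
python3 - <<'E'
from h import *
s=observe(); print({k:np.round(v,3).tolist() for k,v in s.items()})
Z={"box":0,"hinge":.077,"lip":.110}
for n in("top","scene"):
    c=read_camera(n); cv2.imwrite(f"pics/{n}0.png",c["img"]); print(n,np.round(c["eye"],3),c["fx"],np.round(c["rotation"],2).tolist())
    for col in("red","yellow"):
        for k,z in Z.items():
            for r in place_of(n,f"{col}_{k}")[:2]: print(n,col,k,np.round(r["at"],1),round(r["conf"],2),np.round(onz(c,r["at"],z),4))
E
```

```text
pics
{'time': 0.0, 'qpos': [-1.456, 0.343, 1.525, 0.0, 1.275, -0.146], 'qvel': [0.001, 0.0, -0.001, 0.001, 0.001, 0.001], 'joint_efforts': [-0.0, -43.124, -24.422, 0.072, 0.056, -0.0], 'tool_pos': [0.135, -0.507, 0.226], 'tool_rot': [-3.14, -0.0, 0.261], 'contact_force': [0.503, 0.02, -1.093], 'torque': [0.033, 0.001, 0.022], 'opening': 0.092}
top [ 0.449 -0.01   1.015] 366.8910386158012 [-3.02, 0.0, -1.56]Traceback (most recent call last):
  File "<stdin>", line 8, in <module>
  File "h.py", line 9, in onz
    d=ray(c,at); e=np.array(c["eye"]); return e+d*(z-e[2])/d[2]
                                                           ~^^^
IndexError: invalid index to scalar variable.
```

```bash
sed -i 's/np.array(c\["rotation"\])/Ro.from_euler("xyz",c["rotation"]).as_matrix()/' h.py
python3 - <<'E'
from h import *
Z={"box":0,"hinge":.077,"lip":.110}
ims=[]
for n in("top","scene"):
    c=read_camera(n); ims.append(c["img"]); print(n,np.round(c["eye"],3),c["fx"])
    for col in("red","yellow"):
        for k,z in Z.items():
            for r in place_of(n,f"{col}_{k}")[:2]: print(n,col,k,np.round(r["at"],1),round(r["conf"],2),np.round(onz(c,r["at"],z),4))
    for k in("screwdriver","junction_box","paint_tin","tape","breaker","pliers"):
        for r in place_of(n,k)[:1]: print(n,k,np.round(r["at"],1),round(r["conf"],2),np.round(onz(c,r["at"],0),3))
cv2.imwrite("pics/both.png",cv2.resize(np.vstack(ims),(480,600)));cv2.imwrite("pics/top1.png",ims[0])
cv2.imwrite("pics/scene1.png",ims[1])
E
```

```text
top [ 0.449 -0.01   1.015] 366.8910386158012
top red box [196.3 263.3] 0.86 [0.574  0.1612 0.    ]
top red box [150.2 431.5] 0.46 [ 0.7118 -0.3108  0.    ]
top red hinge [184.4 240.3] 0.79 [0.5948 0.2087 0.077 ]
top red lip [209.4 283.2] 0.57 [0.5284 0.0922 0.11  ]
top yellow box [201.1 376.8] 0.78 [ 0.5647 -0.1553  0.    ]
top yellow hinge [192.6 357.9] 0.72 [ 0.5774 -0.0956  0.077 ]
top yellow hinge [204.9 282.8] 0.4 [0.5429 0.0973 0.077 ]
top yellow lip [200.7 414.8] 0.63 [ 0.5544 -0.2339  0.11  ]
top screwdriver [253.2 322.1] 0.58 [ 0.419 -0.005  0.   ]
top junction_box [183.5 321.5] 0.93 [ 0.612 -0.001  0.   ]
top paint_tin [202.3 175.4] 0.85 [0.554 0.405 0.   ]
top tape [238.6 471.3] 0.86 [ 0.464 -0.415  0.   ]
top breaker [138.9 314.8] 0.96 [0.74 0.02 0.  ]
top pliers [153.4 434.9] 0.62 [ 0.703 -0.32   0.   ]
scene [1.501 0.121 1.303] 464.68857051381656
scene red box [220.7 380.2] 0.75 [0.5841 0.1676 0.    ]
scene red hinge [212.7 392.8] 0.85 [0.6012 0.2031 0.077 ]
scene red hinge [224.2 329.8] 0.43 [0.6737 0.0066 0.077 ]
scene red lip [187.3 365. ] 0.84 [0.5347 0.1046 0.11  ]
scene yellow box [206.8 290.9] 0.63 [ 0.5677 -0.1449  0.    ]
scene yellow hinge [195.  303.5] 0.84 [ 0.5689 -0.0966  0.077 ]
scene yellow lip [181.6 260.9] 0.57 [ 0.5576 -0.2408  0.11  ]
scene screwdriver [176.7 335.7] 0.44 [ 0.411 -0.008  0.   ]
scene junction_box [223.2 327. ] 0.97 [ 0.619 -0.011  0.   ]
scene paint_tin [222.3 451.9] 0.84 [0.558 0.409 0.   ]
scene tape [171.4 228.1] 0.68 [ 0.439 -0.405  0.   ]
scene breaker [256. 331.] 0.65 [0.744 0.02  0.   ]
scene pliers [236.2 230.3] 0.84 [ 0.715 -0.322  0.   ]
```

View pics/top1.png

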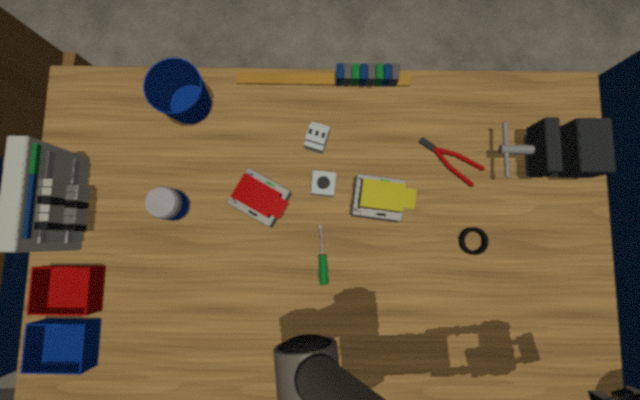

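View pics/scene1.png

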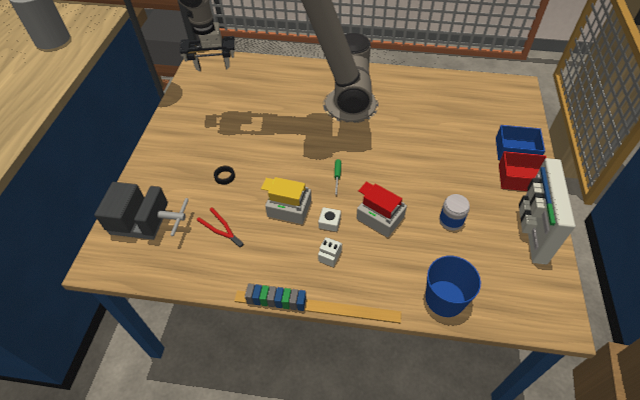

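```bash
cat > fit.py <<'E'
from h import *
from scipy.optimize import minimize
H=[[x,y,z] for x in(-55,51) for y in(-35,35) for z in(74,113)]
L=[[x,y,z] for x in(-83,-55) for y in(-25,25) for z in(110,113)]
S=6
def world(p,P): 
    P=np.array(P,float)/1000; c,s=np.cos(p[2]),np.sin(p[2]); return np.c_[p[0]+c*P[:,0]-s*P[:,1],p[1]+s*P[:,0]+c*P[:,1],P[:,2]]
def mask(c,p,r):
    m=np.zeros(((r[1]-r[0])*S,(r[3]-r[2])*S),np.uint8)
    for Q in(H,L):
        u=np.array([proj(c,w) for w in world(p,Q)]); u=np.c_[u[:,1]-r[2]+.5,u[:,0]-r[0]+.5]*S
        cv2.fillConvexPoly(m,cv2.convexHull((u*16).astype(np.int32)),1,shift=4)
    return m
D=[(n,read_camera(n)) for n in("top","scene")]; R={"top":(155,240,215,305),"scene":(170,245,345,415)}
O=[]
for n,c in D:
    r=R[n]; i=c["img"][r[0]:r[1],r[2]:r[3]].astype(float)
    f=np.clip((i[...,2]-np.maximum(i[...,0],i[...,1])*1.7)/60,0,1); O.append(cv2.resize(f,None,fx=S,fy=S,interpolation=cv2.INTER_LINEAR)>.5)
def cost(p,only=None): return sum(np.mean(mask(c,p,R[n])!=o) for (n,c),o in zip(D,O) if only in(None,n))
for only in(None,"top","scene"):
    b=min((minimize(cost,p0,(only,),method="Nelder-Mead",options=dict(initial_simplex=np.array(p0)+np.vstack([np.zeros(3),np.diag([.01,.01,.1])]))) for p0 in([.576,.163,1.02],[.58,.167,.95],[.575,.163,1.1])),key=lambda b:b.fun)
    print(only,b.x.round(4),b.fun,[o.mean().round(3) for o in O])
E
python3 fit.py
```

```text
None [0.5676 0.1638 1.0712] 0.03145627139744787 [np.float64(0.177), np.float64(0.164)]
top [0.5661 0.1642 1.0722] 0.013667392883079157 [np.float64(0.177), np.float64(0.164)]
scene [0.5688 0.1641 1.0724] 0.016576719576719575 [np.float64(0.177), np.float64(0.164)]
```

```bash
python3 -m inch '[[[0,0,0,-0.18],[0,0,0,-0.18],[0,0,0,-0.18],[0,0,0,-0.18]]]' 1 10
```

```text
time: 2.0
tool_pos: [0.1354, -0.5073, 0.2267]
tool_rot: [3.142, 0.0, 0.987]
contact_force: [-0.8, -0.3, -0.0]
opening: 0.0564
```

```bash
cat > go.py <<'E'
import sys
from h import *
B=np.array([.5676,.1638]);Y=1.072
s=observe(); R=Ro.from_euler("xyz",s["tool_rot"]).as_matrix(); t=np.array(s["tool_pos"])
c,n=np.cos(Y),np.sin(Y); M=np.array([[c,-n],[n,c]])
print("t",round(s["time"],2),"box mm",(M.T@(t[:2]-B)*1000).round(1),"z",(t[2]*1000).round(1),"dyaw",round(Y-s["tool_rot"][2],3),"F box",(M.T@np.array(s["contact_force"])[:2]).round(1),"Fz",round(s["contact_force"][2],1),"open",round(s["opening"],4))
for a in sys.argv[1:]:
    v=[float(k) for k in a.split(",")]; w=np.r_[B+M@np.array(v[:2])/1000,v[2]/1000]
    print(a,"tool shift mm",((R.T@(w-t))*1000).round(1))
E
python3 -m inch '[[[0,0,0,-0.085],[0,0,0,0],[0,0,0,0]]]'; python3 go.py -112,0,226
```

```text
time: 2.38
tool_pos: [0.1354, -0.5073, 0.2267]
tool_rot: [3.142, 0.0, 1.064]
contact_force: [0.1, 0.7, 0.2]
opening: 0.0264
t 2.38 box mm [-796.1   58.5] z 226.7 dyaw 0.008 F box [0.7 0.2] Fz 0.2 open 0.0264
-112,0,226 tool shift mm [684.5  53.1   0.7]
```

```bash
python3 -m inch '[[[55,4,0,0],[55,4,0,0],[55,4,0,0],[55,4,0,0],[55,4,0,0],[55,4,0,0],[55,4,0,0],[55,4,0,0],[55,4,0,0],[55,4,0,0]]]'; python3 -m inch '[[[0,0,0,0],[0,0,0,0]]]';python3 go.py -112,0,226
```

```text
time: 3.62
tool_pos: [0.4374, -0.0436, 0.227]
tool_rot: [3.141, 0.0, 1.065]
contact_force: [0.6, -0.9, -0.3]
opening: 0.0004
time: 3.88
tool_pos: [0.4362, -0.0453, 0.2266]
tool_rot: [-3.141, 0.001, 1.066]
contact_force: [0.0, -0.6, 0.2]
opening: 0.0006
t 3.88 box mm [-246.4   15.3] z 226.6 dyaw 0.006 F box [-0.5 -0.3] Fz 0.2 open 0.0006
-112,0,226 tool shift mm [134.5  14.5   0.5]
```

```bash
python3 -m inch '[[[43,5,0,-0.006],[44,5,0,0],[44,5,0,0],[0,0,44,0],[0,0,44,0],[0,0,44,0],[0,0,0,0]]]'; python3 go.py -92.5,0,95
python3 - <<'E'
from h import *
a=read_camera("scene")["img"][150:260,310:450]; b=read_camera("top")["img"][140:250,200:340]
cv2.imwrite("pics/p3.png",cv2.resize(np.hstack([a,b]),None,fx=2.85,fy=2.85,interpolation=cv2.INTER_CUBIC))
E
```

```text
time: 4.75
tool_pos: [0.5102, 0.0609, 0.0923]
tool_rot: [-3.135, 0.003, 1.069]
contact_force: [-1.6, 0.1, 0.0]
opening: 0.0005
t 4.75 box mm [-117.8    1.2] z 92.3 dyaw 0.003 F box [-0.7  1.4] Fz 0.0 open 0.0005
-92.5,0,95 tool shift mm [25.3  1.1 -2.8]
```

View pics/p3.png

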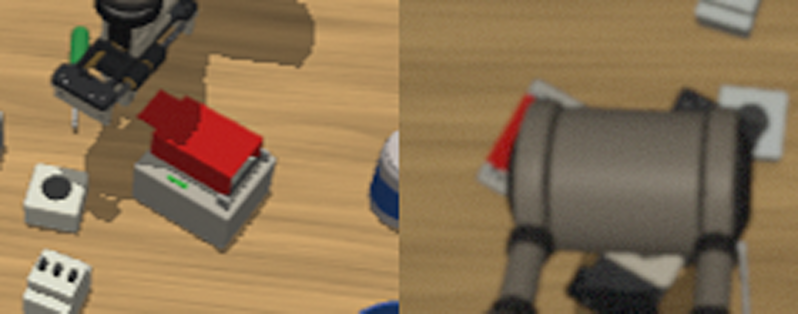

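```bash
python3 -c "
import numpy as np
t=np.arange(0,1.41,.1);x=40.5-133*np.cos(t)+33*np.sin(t);z=62+133*np.sin(t)+33*np.cos(t)
print(np.c_[t,x,z,np.r_[0,np.diff(x)],np.r_[0,np.diff(z)]].round(1))"
python3 -m inch '[[[8,1,0,0],[7,0,0,0],[5,0,0,0],[0,0,0,0]]]'; python3 go.py
```

```text
[[ 0.000e+00 -9.250e+01  9.500e+01  0.000e+00  0.000e+00]
 [ 1.000e-01 -8.850e+01  1.081e+02  4.000e+00  1.310e+01]
 [ 2.000e-01 -8.330e+01  1.208e+02  5.200e+00  1.270e+01]
 [ 3.000e-01 -7.680e+01  1.328e+02  6.500e+00  1.210e+01]
 [ 4.000e-01 -6.920e+01  1.442e+02  7.700e+00  1.140e+01]
 [ 5.000e-01 -6.040e+01  1.547e+02  8.800e+00  1.050e+01]
 [ 6.000e-01 -5.060e+01  1.643e+02  9.800e+00  9.600e+00]
 [ 7.000e-01 -4.000e+01  1.729e+02  1.070e+01  8.600e+00]
 [ 8.000e-01 -2.850e+01  1.804e+02  1.150e+01  7.500e+00]
 [ 9.000e-01 -1.630e+01  1.867e+02  1.220e+01  6.300e+00]
 [ 1.000e+00 -3.600e+00  1.917e+02  1.270e+01  5.100e+00]
 [ 1.100e+00  9.600e+00  1.955e+02  1.320e+01  3.800e+00]
 [ 1.200e+00  2.310e+01  1.979e+02  1.350e+01  2.400e+00]
 [ 1.300e+00  3.670e+01  1.990e+02  1.370e+01  1.100e+00]
 [ 1.400e+00  5.040e+01  1.987e+02  1.370e+01 -3.000e-01]]
time: 5.35
tool_pos: [0.5233, 0.08, 0.0949]
tool_rot: [3.141, -0.0, 1.073]
contact_force: [-0.2, -0.8, -0.7]
opening: 0.0006
t 5.35 box mm [-94.8  -1.1] z 94.9 dyaw -0.001 F box [-0.8 -0.2] Fz -0.7 open 0.0006
```

```bash
python3 -m inch '[[[2,0,0,0],[2,0,-4,0],[2,0,-5,0],[2,0,-5,0],[2,0,-5,0],[0,0,0,0]]]'; python3 go.py
python3 - <<'E'
from h import *
a=read_camera("scene")["img"][150:260,310:450]
cv2.imwrite("pics/p4.png",cv2.resize(a,None,fx=4,fy=4,interpolation=cv2.INTER_CUBIC))
E
```

```text
time: 6.1
tool_pos: [0.5271, 0.0872, 0.1142]
tool_rot: [-3.141, 0.003, 1.072]
contact_force: [-4.0, -6.5, 2.4]
opening: 0.0006
t 6.1 box mm [-86.7  -1. ] z 114.2 dyaw 0.0 F box [-7.6  0.4] Fz 2.4 open 0.0006
```

View pics/p4.png

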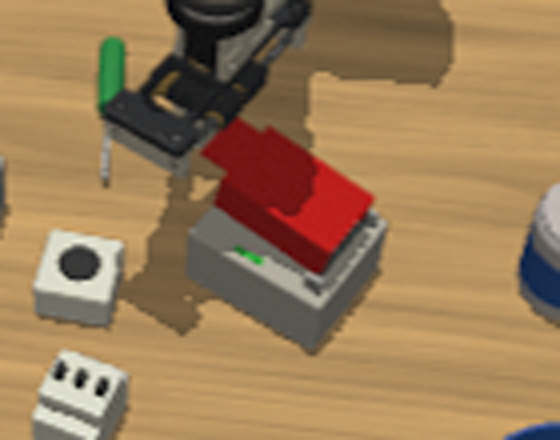

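```bash
python3 -m inch '[[[0,0,-3,0],[0,0,-3,0],[0,0,0,0]]]'; python3 go.py
python3 - <<'E'
from h import *
a=read_camera("scene")["img"][150:260,310:450]
cv2.imwrite("pics/p5.png",cv2.resize(a,None,fx=4,fy=4,interpolation=cv2.INTER_CUBIC))
E
```

```text
time: 6.52
tool_pos: [0.528, 0.0884, 0.12]
tool_rot: [3.141, -0.0, 1.072]
contact_force: [-0.2, -1.0, -0.5]
opening: 0.0005
t 6.53 box mm [-85.2  -1.3] z 120.0 dyaw 0.0 F box [-1.  -0.3] Fz -0.5 open 0.0005
```

View pics/p5.png

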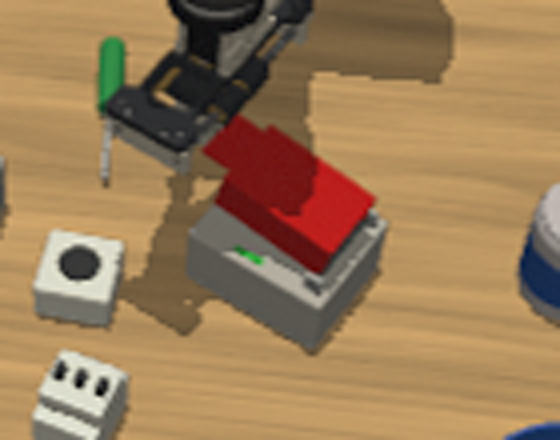

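```bash
cat > ang.py <<'E'
import re
src=open("fit.py").read().split("def cost")[0]
exec(src)
import sys
P=[.5676,.1638,1.072]; H0,L0=np.array(H,float),np.array(L,float)
def rot(Q,t):
    d=Q-[50,0,77]; c,s=np.cos(t),np.sin(t); return np.c_[50+d[:,0]*c+d[:,2]*s,Q[:,1],77-d[:,0]*s+d[:,2]*c]
n,c=D[1]; o=O[1]
for t in eval(sys.argv[1]):
    H,L=rot(H0,t),rot(L0,t); m=mask(c,P,R[n]); print(round(t,2),"mism",round((m!=o).mean(),4),"lip px",np.round(proj(c,world(P,rot(np.array([[-83.,0,110]]),t))[0]),1))
print(place_of("scene","red_lip")[:2],place_of("scene","red_hinge")[:1])
E
python3 ang.py 'np.arange(0,.41,.05)'
```

```text
0.0 mism 0.0344 lip px [185.3 361.1]
0.05 mism 0.0264 lip px [184.3 361.6]
0.1 mism 0.0192 lip px [183.3 362.3]
0.15 mism 0.0136 lip px [182.4 363. ]
0.2 mism 0.0145 lip px [181.6 363.8]
0.25 mism 0.0205 lip px [180.8 364.7]
0.3 mism 0.0284 lip px [180.1 365.7]
0.35 mism 0.0377 lip px [179.5 366.8]
0.4 mism 0.0477 lip px [178.9 367.9]
[{'at': [181.8, 366.5], 'conf': 0.65}] [{'at': [222.1, 329.9], 'conf': 0.72}]
```

```bash
python3 -m inch '[[[2,0,-5,0],[3,0,-6,0],[3,0,-6,0],[4,0,-6,0],[4,0,-6,0],[4,0,-5,0],[5,0,-5,0],[0,0,0,0]]]'; python3 go.py; python3 ang.py 'np.arange(.2,.71,.1)'
```

```text
time: 7.78
tool_pos: [0.5401, 0.1104, 0.1592]
tool_rot: [3.141, -0.0, 1.072]
contact_force: [-0.1, -1.5, 1.6]
opening: 0.0008
t 7.78 box mm [-60.   -1.4] z 159.2 dyaw -0.0 F box [-1.4 -0.7] Fz 1.6 open 0.0008
0.2 mism 0.0735 lip px [181.6 363.8]
0.3 mism 0.0562 lip px [180.1 365.7]
0.4 mism 0.034 lip px [178.9 367.9]
0.5 mism 0.016 lip px [178.1 370.4]
0.6 mism 0.0206 lip px [177.5 373.2]
0.7 mism 0.0427 lip px [177.3 376.3]
[{'at': [179.9, 373.4], 'conf': 0.92}] [{'at': [214.4, 393.1], 'conf': 0.98}]
```

```bash
python3 -m inch '[[[5,0,-5,0],[5,0,-5,0],[5,0,-4,0],[6,0,-4,0],[6,0,-4,0],[6,0,-4,0],[6,0,-3,0],[6,0,-3,0],[6,0,-3,0],[6,0,-2,0]]]'; python3 go.py;python3 -m inch '[[[6,0,-1,0],[7,0,-1,0],[7,0,-1,0],[7,0,-1,0],[7,0,0,0],[7,0,0,0],[0,0,0,0]]]'; python3 go.py; python3 ang.py 'np.arange(.9,1.61,.1)'
```

```text
time: 9.22
tool_pos: [0.5673, 0.1607, 0.1959]
tool_rot: [3.141, -0.0, 1.072]
contact_force: [-0.3, 0.4, 0.9]
opening: 0.0005
t 9.22 box mm [-2.9 -1.2] z 195.9 dyaw 0.0 F box [0.2 0.5] Fz 0.9 open 0.0005
time: 10.1
tool_pos: [0.5868, 0.1968, 0.1995]
tool_rot: [-3.141, 0.0, 1.072]
contact_force: [-0.4, -0.4, 0.1]
opening: 0.0007
t 10.1 box mm [38.1 -1.1] z 199.5 dyaw -0.0 F box [-0.6  0.1] Fz 0.1 open 0.0007
0.9 mism 0.1375 lip px [177.9 383.1]
1.0 mism 0.1181 lip px [178.7 386.7]
1.1 mism 0.0984 lip px [179.9 390.5]
1.2 mism 0.076 lip px [181.4 394.4]
1.3 mism 0.0523 lip px [183.3 398.3]
1.4 mism 0.0274 lip px [185.4 402.2]
1.5 mism 0.0182 lip px [187.9 406. ]
1.6 mism 0.0278 lip px [190.6 409.7]
[] [{'at': [214.9, 395.1], 'conf': 0.96}]
```

```bash
python3 -m inch '[[[-16,0,-1,0],[-16,-10,0,0],[-16,-20,0,0],[0,-20,0,0],[0,0,0,0]]]'; python3 go.py -10,50,92
python3 - <<'E'
from h import *
a=read_camera("scene")["img"][150:260,310:450]
cv2.imwrite("pics/p6.png",cv2.resize(a,None,fx=4,fy=4,interpolation=cv2.INTER_CUBIC))
E
python3 ang.py 'np.arange(1.4,1.61,.1)'
```

```text
time: 10.92
tool_pos: [0.5188, 0.1776, 0.2012]
tool_rot: [3.141, 0.0, 1.072]
contact_force: [-0.1, -0.2, 0.0]
opening: 0.0006
t 10.93 box mm [-11.2  49.5] z 201.2 dyaw -0.0 F box [-0.2  0. ] Fz 0.0 open 0.0006
-10,50,92 tool shift mm [  1.2  -0.5 109.2]
1.4 mism 0.0627 lip px [185.4 402.2]
1.5 mism 0.0388 lip px [187.9 406. ]
1.6 mism 0.013 lip px [190.6 409.7]
[{'at': [191.7, 409.8], 'conf': 0.59}] [{'at': [212.9, 394.2], 'conf': 0.58}]
```

View pics/p6.png

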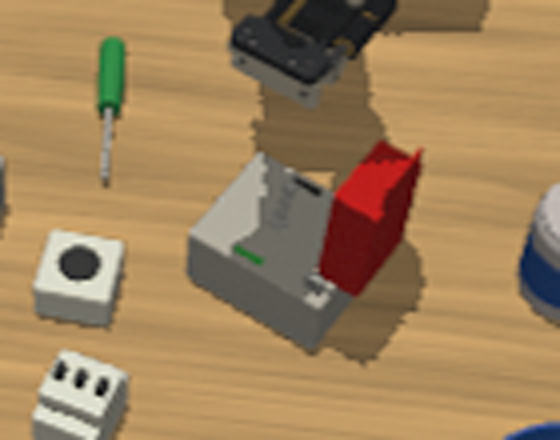

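```bash
python3 -m inch '[[[0,0,40,0],[0,0,40,0],[1,0,29,0],[0,0,0,0],[0,0,0,0]]]'; python3 go.py; python3 -m inch '[[[0,5,0,0],[0,5,0,0],[0,4,0,0],[0,4,0,0],[0,4,0,0],[0,4,0,0],[0,4,0,0],[0,3,0,0],[0,0,0,0]]]'; python3 go.py
```

```text
time: 11.8
tool_pos: [0.5212, 0.1789, 0.0927]
tool_rot: [3.14, -0.001, 1.072]
contact_force: [1.3, 0.6, 0.0]
opening: 0.0004
t 11.8 box mm [-8.9 48. ] z 92.7 dyaw 0.0 F box [ 1.2 -0.9] Fz 0.0 open 0.0004
time: 12.92
tool_pos: [0.551, 0.1631, 0.0938]
tool_rot: [3.138, -0.003, 1.072]
contact_force: [-0.2, 0.5, 7.7]
opening: -0.0001
t 12.93 box mm [-8.5 14.3] z 93.8 dyaw 0.0 F box [0.4 0.4] Fz 7.7 open -0.0001
```

```bash
python3 - <<'E'
from h import *
a=read_camera("scene")["img"][160:240,330:430]
s=observe();print(s["contact_force"],s["torque"],place_of("scene","red_tip")[:2])
cv2.imwrite("pics/p7.png",cv2.resize(a,None,fx=6,fy=6,interpolation=cv2.INTER_CUBIC))
E
python3 go.py
```

```text
[-2.36467742e-03  3.91810254e-01  7.29529351e+00] [ 0.06405964 -0.08357684  0.05263618] []
t 13.03 box mm [-8.6 14.7] z 93.3 dyaw 0.0 F box [-0.3  0.5] Fz 6.4 open 0.0002
```

View pics/p7.png

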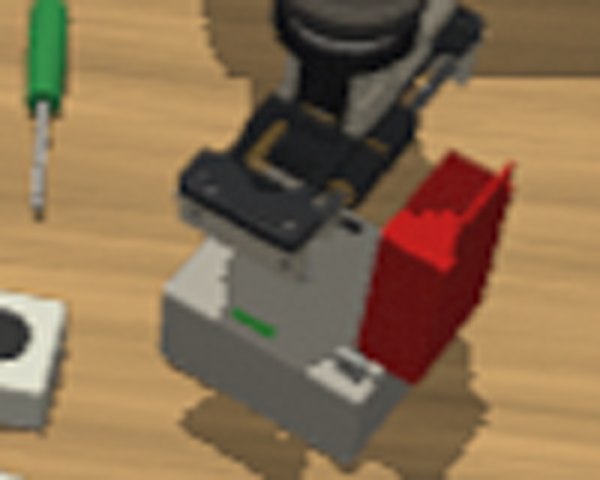

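```bash
python3 -m inch '[[[0,0,-8,0],[0,0,-8,0],[0,-18,-4,0],[0,-20,0,0],[0,0,0,0]]]'; python3 go.py
python3 - <<'E'
from h import *
a=read_camera("scene")["img"][160:240,330:430]
c=read_camera("scene")
from math import *
exec("") 
Y=1.072
for t in(0,.15,.45,.9):
    y=.034*sin(.45-t); z=.066+.034*cos(.45-t); x=-.01
    print(t,np.round(proj(c,[.5676+cos(Y)*x-sin(Y)*y,.1638+sin(Y)*x+cos(Y)*y,z]),1))
print(place_of("scene","red_tip")[:2])
cv2.imwrite("pics/p8.png",cv2.resize(a,None,fx=6,fy=6,interpolation=cv2.INTER_CUBIC))
E
```

```text
time: 13.65
tool_pos: [0.5141, 0.1822, 0.1118]
tool_rot: [-3.141, 0.001, 1.074]
contact_force: [0.7, 0.7, -0.2]
opening: 0.0003
t 13.65 box mm [-9.4 55.8] z 111.8 dyaw -0.002 F box [ 1.  -0.2] Fz -0.2 open 0.0003
0 [195.3 381.8]
0.15 [195.8 381.1]
0.45 [197.5 379.4]
0.9 [201.  376.9]
[{'at': [181.7, 261.4], 'conf': 0.25}]
```

View pics/p8.png

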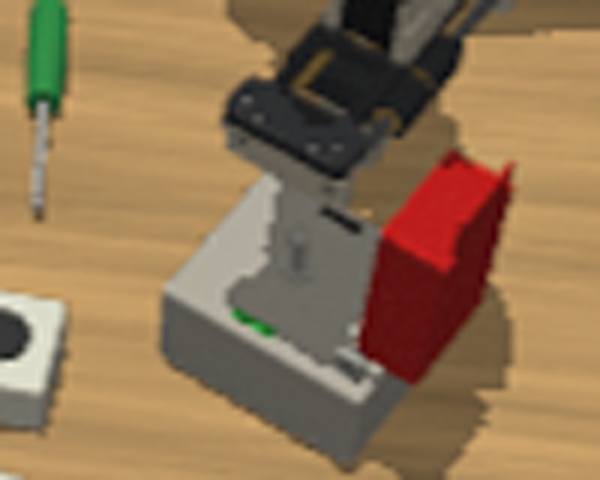

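```bash
python3 -m inch '[[[0,0,12,0],[0,0,12,0],[0,0,9,0],[0,0,0,0]]]'; python3 go.py; python3 -m inch '[[[0,5,0,0],[0,5,0,0],[0,5,0,0],[0,5,0,0],[0,5,0,0],[0,0,0,0]]]'; python3 go.py;  python3 -m inch '[[[0,3,0,0],[0,3,0,0],[0,3,0,0],[0,0,0,0]]]'; python3 go.py
```

```text
time: 14.3
tool_pos: [0.5153, 0.1811, 0.0775]
tool_rot: [-3.14, 0.002, 1.072]
contact_force: [0.2, -0.9, -0.5]
opening: 0.0009
t 14.3 box mm [-9.8 54.2] z 77.5 dyaw 0.0 F box [-0.7 -0.6] Fz -0.5 open 0.0009
time: 15.05
tool_pos: [0.5382, 0.1692, 0.0786]
tool_rot: [3.141, -0.0, 1.071]
contact_force: [-0.1, 0.5, 0.6]
opening: 0.0002
t 15.05 box mm [-9.4 28.4] z 78.6 dyaw 0.001 F box [0.4 0.3] Fz 0.6 open 0.0002
time: 15.55
tool_pos: [0.5459, 0.165, 0.0786]
tool_rot: [3.142, 0.0, 1.072]
contact_force: [-0.3, -0.8, 0.1]
opening: 0.0004
t 15.55 box mm [-9.4 19.6] z 78.6 dyaw 0.0 F box [-0.9 -0.1] Fz 0.1 open 0.0004
```

```bash
python3 -m inch '[[[0,2,0,0],[0,2,0,0],[0,0,0,0]]]'; python3 go.py;  python3 -m inch '[[[0,2,0,0],[0,0,0,0]]]'; python3 go.py;  python3 -m inch '[[[0,2,0,0],[0,0,0,0]]]'; python3 go.py
```

```text
time: 15.92
tool_pos: [0.5493, 0.1631, 0.0786]
tool_rot: [-3.142, 0.0, 1.072]
contact_force: [-0.2, 0.4, -0.7]
opening: 0.0004
t 15.93 box mm [-9.4 15.7] z 78.6 dyaw 0.0 F box [0.2 0.3] Fz -0.7 open 0.0004
time: 16.18
tool_pos: [0.5511, 0.1621, 0.0787]
tool_rot: [3.142, 0.0, 1.072]
contact_force: [-0.9, 0.4, -0.9]
opening: 0.0004
t 16.18 box mm [-9.4 13.7] z 78.7 dyaw 0.0 F box [-0.1  1. ] Fz -0.9 open 0.0004
time: 16.42
tool_pos: [0.5529, 0.1612, 0.0787]
tool_rot: [3.141, 0.0, 1.072]
contact_force: [0.2, 0.8, -0.0]
opening: 0.0005
t 16.43 box mm [-9.3 11.6] z 78.7 dyaw 0.0 F box [0.8 0.2] Fz -0.0 open 0.0005
```

```bash
for i in 1 2 3; do python3 -m inch '[[[0,2,0,0],[0,0,0,0]]]' >/dev/null; python3 go.py; done
python3 - <<'E'
from h import *
a=read_camera("scene")["img"][160:240,330:430]
cv2.imwrite("pics/p9.png",cv2.resize(a,None,fx=6,fy=6,interpolation=cv2.INTER_CUBIC))
E
```

```text
t 16.68 box mm [-9.3  9.6] z 78.7 dyaw 0.0 F box [0.5 0.5] Fz -0.7 open 0.0009
t 16.93 box mm [-9.4  9.2] z 78.6 dyaw 0.0 F box [0.3 6.6] Fz 2.0 open 0.0003
t 17.18 box mm [-9.5  8.9] z 78.5 dyaw 0.0 F box [ 0.6 13. ] Fz 5.9 open 0.0003
```

View pics/p9.png

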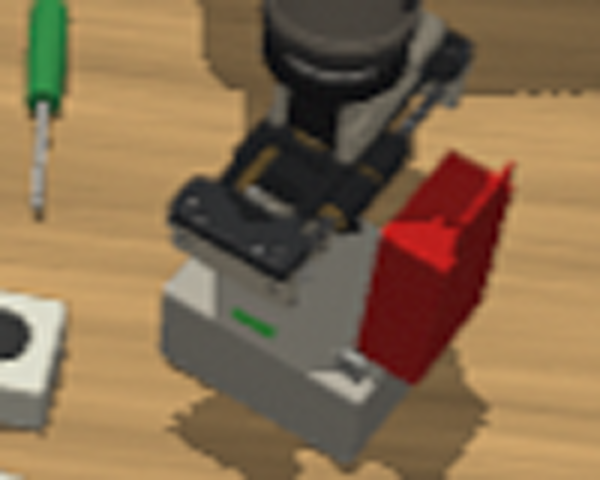

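```bash
python3 -m inch '[[[0,-6,0,0],[0,-20,0,0],[0,-20,0,0],[0,0,-40,0],[0,0,-50,0],[0,0,-60,0],[0,0,0,0]]]'; python3 go.py 128,0,240
python3 - <<'E'
from h import *
a=read_camera("scene")["img"][160:240,330:430]
cv2.imwrite("pics/p10.png",cv2.resize(a,None,fx=6,fy=6,interpolation=cv2.INTER_CUBIC))
E
```

```text
time: 18.1
tool_pos: [0.5205, 0.1808, 0.2341]
tool_rot: [3.132, -0.007, 1.072]
contact_force: [-0.2, -0.1, -1.3]
opening: 0.0005
t 18.1 box mm [-7.6 49.4] z 234.1 dyaw 0.0 F box [-0.2  0.1] Fz -1.3 open 0.0005
128,0,240 tool shift mm [135.6  49.5  -4.4]
```

View pics/p10.png

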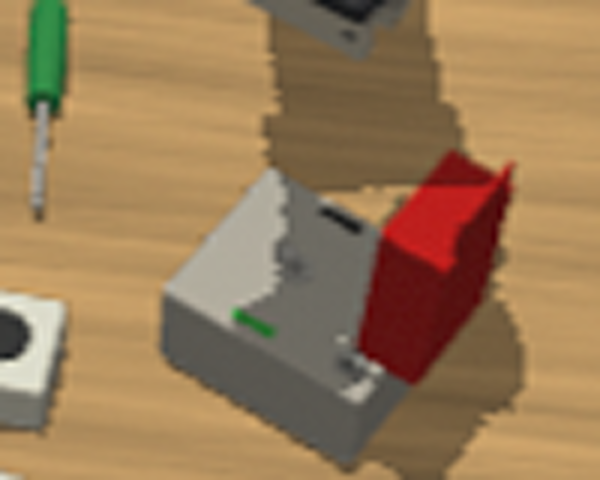

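```bash
python3 -m inch '[[[28,0,-3,0],[28,0,-3,0],[28,0,0,0],[28,10,0,0],[24,20,0,0],[0,20,0,0],[0,0,0,0],[0,0,0,0]]]'; python3 go.py 128,0,190
```

```text
time: 19.15
tool_pos: [0.6258, 0.2758, 0.2336]
tool_rot: [-3.14, 0.001, 1.072]
contact_force: [-0.2, 0.6, -1.2]
opening: 0.0004
t 19.15 box mm [126.3   2.4] z 233.6 dyaw 0.0 F box [0.5 0.5] Fz -1.2 open 0.0004
128,0,190 tool shift mm [ 1.8  2.5 43.6]
```

```bash
python3 -m inch '[[[0,2,22,0],[0,0,22,0],[0,0,0,0],[-8,0,0,0],[-8,0,0,0],[-7,0,0,0],[-7,0,0,0],[-7,0,0,0],[-7,0,0,0]]]'; python3 go.py;  python3 -m inch '[[[-7,0,0,0],[-7,0,0,0],[-6,0,0,0],[-6,0,0,0],[-6,0,0,0],[-6,0,0,0],[-6,0,0,0],[0,0,0,0]]]'; python3 go.py; python3 ang.py 'list(np.arange(0,.21,.05))+[.8,1,1.2,1.4,1.6]'
```

```text
time: 20.27
tool_pos: [0.6071, 0.2359, 0.1908]
tool_rot: [3.141, -0.0, 1.072]
contact_force: [0.2, 0.5, -0.1]
opening: 0.0004
t 20.27 box mm [82.2 -0.2] z 190.8 dyaw 0.0 F box [0.6 0.1] Fz -0.1 open 0.0004
time: 21.28
tool_pos: [0.5861, 0.1973, 0.1908]
tool_rot: [3.142, 0.0, 1.071]
contact_force: [0.7, -0.2, -0.3]
opening: 0.0002
t 21.27 box mm [38.2 -0.3] z 190.8 dyaw 0.001 F box [ 0.1 -0.7] Fz -0.3 open 0.0002
0.0 mism 0.1463 lip px [185.3 361.1]
0.05 mism 0.1463 lip px [184.3 361.6]
0.1 mism 0.1459 lip px [183.3 362.3]
0.15 mism 0.1448 lip px [182.4 363. ]
0.2 mism 0.1437 lip px [181.6 363.8]
0.8 mism 0.081 lip px [177.4 379.6]
1 mism 0.0705 lip px [178.7 386.7]
1.2 mism 0.0857 lip px [181.4 394.4]
1.4 mism 0.0946 lip px [185.4 402.2]
1.6 mism 0.0989 lip px [190.6 409.7]
[{'at': [182.7, 383.9], 'conf': 0.61}] [{'at': [217.3, 392.3], 'conf': 0.55}]
```

```bash
python3 -m inch '[[[0,0,0,0],[0,0,0,0],[0,0,0,0],[0,0,0,0]]]' >/dev/null; python3 go.py; python3 ang.py '[0,.1,.2,.4,.6,.8,1,1.2]'
```

```text
t 21.98 box mm [38.7 -0.2] z 190.7 dyaw 0.0 F box [0.1 0.4] Fz 1.0 open 0.0002
0 mism 0.0411 lip px [185.3 361.1]
0.1 mism 0.056 lip px [183.3 362.3]
0.2 mism 0.0719 lip px [181.6 363.8]
0.4 mism 0.1085 lip px [178.9 367.9]
0.6 mism 0.1473 lip px [177.5 373.2]
0.8 mism 0.1711 lip px [177.4 379.6]
1 mism 0.1887 lip px [178.7 386.7]
1.2 mism 0.2042 lip px [181.4 394.4]
[{'at': [187.5, 361.3], 'conf': 0.72}, {'at': [180.1, 262.8], 'conf': 0.29}] [{'at': [215.6, 394.8], 'conf': 0.56}]
```

It has dropped shut. I'll move the arm clear and check everything.

```bash
python3 -m inch '[[[0,0,-30,0],[0,0,-20,0],[-40,0,0,0],[-50,0,0,0],[-50,0,0,0],[-50,0,0,0],[-50,0,0,0],[-50,0,0,0],[0,0,0,0]]]' >/dev/null; python3 go.py; python3 ang.py '[-.05,0,.05,.1,.15]'
python3 - <<'E'
from h import *
c=read_camera("scene");a=c["img"][140:270,200:480]
for k in("screwdriver","junction_box","paint_tin","tape","breaker","pliers"):
    for r in place_of("scene",k)[:1]: print(k,np.round(r["at"],1))
cv2.imwrite("pics/p11.png",cv2.resize(a,None,fx=2.8,fy=2.8,interpolation=cv2.INTER_CUBIC))
E
```

```text
t 23.3 box mm [-2.539e+02 -2.000e-01] z 241.1 dyaw 0.005 F box [ 0.5 -0.9] Fz 0.9 open 0.0004
-0.05 mism 0.0183 lip px [186.3 360.6]
0 mism 0.0172 lip px [185.3 361.1]
0.05 mism 0.0242 lip px [184.3 361.6]
0.1 mism 0.0321 lip px [183.3 362.3]
0.15 mism 0.0398 lip px [182.4 363. ]
[{'at': [185.6, 363.2], 'conf': 0.85}, {'at': [176.4, 337.9], 'conf': 0.18}] [{'at': [195.3, 301.5], 'conf': 0.67}]
screwdriver [178.3 337.3]
junction_box [224.1 327.1]
paint_tin [218.2 451.4]
tape [169.6 226. ]
breaker [257.2 333.6]
```

View pics/p11.png

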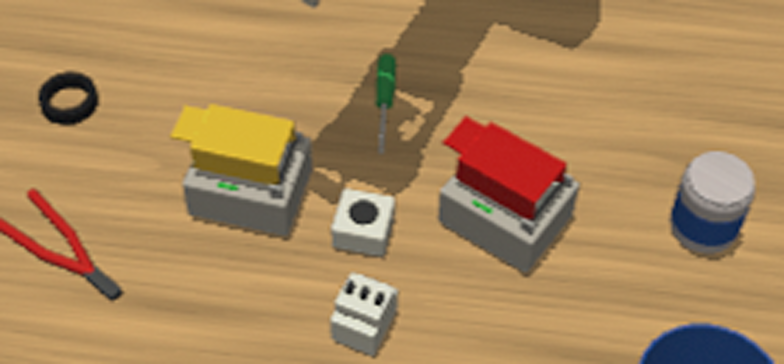

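The red guard is shut (crop ~ (510,165)), and the yellow guard and the loose objects are where they were.

```bash
python3 -c "
from cell import *
print(hand_in())"
```

```text
the job is handed in; nothing more can be done
None
```

The red supply's toggle is over on the green-bar side and the red guard is shut over it. I handed the job in at about 23 s, with the arm clear.

- **Guard opened:** I lifted it by the lip with the closed fingertips and laid it back. The image fit put it at about 1.6 rad, and it stayed there once the finger was away.
- **Toggle:** The first pass, with the fingertip too high, moved it only part way and pressed about 7 N upwards on the tool. I backed off, came in lower and pushed until it met the firm stop. The last two steps pushed harder than needed, reaching about 13 N sideways, so that was not as light as asked. A picture after backing off fits the toggle being fully on. The detector never found the red toggle tip, so this rests on the stop force and the picture.
- **Guard closed:** I tipped it forward from behind and it dropped. The final fit puts it at 0 rad (to about 0.05).
- **Lifting force:** It peaked at about 7.6 N for a moment at the start, when the lip rubbed on the finger, then fell to about 1–2 N.
- **Everything else:** In the last picture the yellow guard and the loose objects look unmoved. The detector did not report the pliers this time, but they show in that picture where they were before.

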